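# Tug the press guard, free its catch if caught, and hold it open

### The job

The die in the press socket is due for changing, so the hinged guard plate over it has to be held open. Before you touch the release tab, tug the guard upward by its bar to learn whether its hidden catch has caught it; if it is caught, let it down and draw the tab out to its stop to free it (if it swings up freely the tab is not needed: drawing it then would catch the guard). Then raise the guard by its bar to about 55 degrees (at least 45) and finish while still holding it up there, since it falls shut when let go; leave the loose dies, the ball half and the mallet where they are.

Things in the scene. Friction and masses are not known exactly. Their poses are not given: they have to be found in the camera images.
- press: Dark cast iron press on an acacia board, fixed. Origin on the table under the socket block; x along the hinge line, y from the guard's free edge to hinge and column, z up. In mm: board x -190 to 130, y -150 to 220, 22 thick; block under the guard x -85 to 85, y -117 to 53, top at 82; slide box beside it x -180 to -85, y -117 to -83, top at 68. The block hides the catch.
- column (a point): Top centre of the round iron column behind the hinge, 285 mm above the table, at (0, 155) mm in the press frame. The column is 80 mm across, 116 at its foot; the head on it reaches from y 135 to 291 mm, away from the guard, and is 325 mm high.
- hinge (a point): A point on the guard's hinge line, fixed on the press at (0, 50, 85) mm in the press frame, axes as the press. The guard turns about the x line through it.
- guard: The hinged guard, an aluminium plate 164 x 166 x 4 mm over the socket, its top at 87 mm when shut, with a steel lift bar near its free edge. Origin on the hinge line at its middle; axes as the press when shut, turning with the guard. With its bar it weighs 0.3 to 0.6 kg and falls shut when let go.
- guard_angle (a joint): Angle of the guard, rad: 0 shut, grows as its free edge (away from the column) rises; stop at 1.2. If caught, the bar rises only about 2 mm (0.013 rad) and stops hard; if not, it swings up freely. Which it is differs from start to start and cannot be seen.
- bar (a point): Round steel lift bar carried by the guard: 12 mm thick, 104 mm long along x, on 10 mm posts at x -49 and 49 mm, its middle free to grip. Origin at its middle; axes turn with the guard, those of the press when shut. Shut, it lies at (0, -85, 132) mm in the press frame, 45 mm above the plate: 135 mm from the hinge line along the plate and 47 mm above it.
- tab (a joint): Travel of the release tab, m: 0 pushed home (every start), 0.016 drawn to its stop along press -x, away from the guard. Slides with about 2 N and stays where it is left. It shifts the hidden bolt by its own travel: drawn fully with the guard shut it frees a caught guard, but as a rule catches a free one; pushing it home undoes this.
- tab_grip (a point): The place to grip the release tab, an upright flat steel tab 20 mm along x, 10 mm thick along y, standing out 50 mm above the slide box; axes as the press. This point is on its middle, 100 mm above the table, 18 mm below the tab's top; pushed home it lies at (-125, -100, 100) mm in the press frame.
- die_a: Loose brass die, 42 mm across with two small lugs (50 mm over them), 36 mm high, on the press board by the column side, robot's side of the block. Origin at the centre of its underside. Leave alone.
- die_b: Loose brass die like it, 50 mm across (58 over lugs), 36 mm high, on the same board. Origin at the centre of its underside. Leave alone.
- ball_half: Loose red half ball lying dome up on the table, 72 mm across, 36 mm high; origin at the centre of its underside. Leave alone.
- mallet: Loose walnut mallet lying on the table, head 110 mm long and 64 mm thick at its +x end, handle 24 mm thick, 275 mm long overall; origin under the handle 110 mm from the head's middle. Leave alone.

How it is judged (in metres and radians):
On the way:
1. the guard is tugged upward by its bar while the tab is still home (value of joint tab below 0.004 m and value of joint guard_angle above 0.01 rad and contact force between the fingers and guard above 1 N), for 0.1 s.
At the end, for the whole second after the job is handed in: The guard stands open at 0.75 rad (43 degrees) or more and at rest, and the gripper's fingers still press on it (over 1 N), holding it up through the last second (value of joint guard_angle above 0.75 rad and contact force between the fingers and guard above 1 N and velocity of joint guard_angle between -0.1 and 0.1 rad/s); the arm keeps its last pose, push and grip.
It fails at once if die_a disturbed (distance of die_a from where it was at the start of the episode above 0.03 m).
It fails at once if die_b disturbed (distance of die_b from where it was at the start of the episode above 0.03 m).
It fails at once if ball_half disturbed (distance of ball_half from where it was at the start of the episode above 0.03 m).
It fails at once if mallet disturbed (distance of mallet from where it was at the start of the episode above 0.03 m).
It also fails if it takes over 48 s, if anything falls off the work surface, if the arm or the gripper's body presses on something with over 40 N, if the wrist force passes 120 N, or if a joint passes its speed limit or range.

### The arm

A 7-joint arm with a two-finger parallel gripper is mounted at the origin on the work surface. World frame = base frame: x ahead of the robot, y to its left, z up, the work surface at z = 0. Lengths are in m, angles in degrees, forces in N, time in s.
With the tool pointing down it reaches from about 0.425 to 1.025 m from the base axis. Payload 9.4 kg.
Tool frame: the origin (TCP) lies between the finger pads; the fingertips stand 22 mm ahead of it and the grasp point (between the pads) lies 3 mm ahead of it (tips_ahead is the distance from the TCP to the fingertips, in m); z points along the fingers, y is the line along which they close (so a half turn about z gives the same grasp; the last joint's range is limited). The gripper opens to 85 mm and grips with 20 to 120 N. Pads are 22 mm wide; open, the fingers measure 114 mm over their backs; the gripper's body (76 mm by 85 mm) begins 54 mm behind the grasp point. The pads swing forward as they close: fully open they stand 13 mm farther back than shut.
Start: joints at [-4.395, 34.337, -0.143, 91.639, 0.103, 54.024, -4.572], TCP at [0.725, -0, 0.253] pointing down, gripper open.
Joint ranges: [-147.43, 147.43], [-19.82, 112.94], [-74.19, 73.91], [6.32, 146.72], [-59.91, 239.91], [6.04, 106.73], [-150.56, 150.56]. Speed limits (degrees/s): [127.2, 127.2, 172.46, 172.46, 180, 180, 180].

### API

Orientations are given as a 3x3 rotation matrix whose columns are the frame's x, y, z axes.
In Python, from cell import * gives the robot as it stands. The module is installed in compiled form; this text tells all that it offers.
- The arm moves only by the tool step_arm, never from a script. Its argument "motion" is text: rows parted by semicolons, each of 7 numbers parted by spaces: the turn, a rotation vector about the tool's x, y, z as a fraction of full scale, then the shift along the tool's x, y, z as a fraction of full scale, then the closure, from 0 (fully open) to 1 (shut). A call has 1 to 5 rows; each row is the pose to reach, as a shift and turn from the pose commanded when the call began, along the tool's axes at that moment; what a row does not reach only later rows make up. Full scale, the value 1, is 200 mm for a shift and 2 rad for a turn. A row lasts 1/10 s, in which the tool goes at most 50 mm and 8.59 degrees, less where a joint would pass 70% of its speed; a pose out of reach is approached as far as the arm can. A call with a number of a shift or a turn outside -1 to 1 is refused whole. A call with a gripper value outside its range is refused whole. The fingers move at their own pace and stop on an object; the grip force is fixed at half the most. Time passes only in rows, so rows that repeat a pose let the fingers close. It gives the time, the measured TCP pose, the force, the opening and the grip force at its end, in the units of the state.
- sense(): the state, without advancing time (a new reading comes with each control period).
- grab_frame(name): name is "scene" or "side" or "wrist"; returns a dict with "color" (400x640x3 uint8, blue, green, red), "fovy" (degrees; the focal length in pixels is half the picture's height over the tangent of half this angle, whatever the lens; pixels are square), "cx", "cy" (the principal point, pixels), "cam_to_world" (4x4, takes a point from camera to world coordinates); the wrist camera has in their place "T_tool_cam" (4x4, takes a point from camera to tool coordinates, whose origin is the TCP and whose axes are the flange's). Camera axes: x right, y down, z forward; pixel columns grow to the right and rows downward; lengths in m; the calibration is good to about 2 mm. A picture is of the moment at which its call begins: read the wrist's pose just before it. There is no depth.
- close_job(): hands the job in; it is judged then, once.
The state is a dict: "t": time; "joint_pos": joint angles; "joint_vel": joint speeds; "effort": joint torques, N m; "tool_pos": TCP position; "ee_rot": TCP orientation; "ft_force": force on the tool from outside, world axes, zero at the start; "torque": the same for the moment, N m; "width": opening from 0.0 (shut) to 1.0 (fully open); "finger_force": force on a finger pad.
Only numpy, scipy, OpenCV 4.12 (cv2) and the standard library are available. Lean on these libraries where they do the work, as an engineer would, in place of code of your own. Each camera call takes 0.05 s, during which the arm holds its last target. There are 200 camera calls.

## Working session

There is one attempt and no reset: what is moved stays moved. The work goes in short steps, Python scripts to look and compute and a tool call to move; the robot and the scene stay as the last step left them, time stands still between calls to the robot, and variables do not carry over. Pictures are saved under pics/ and viewed, at most 10 in all, crops included, and the job is handed in when it is done.

Besides the shell and the picture viewer there is one more tool, called after "Emit:" by a JSON object that holds its "api" and its "payload". step_arm: Moves the arm, as the interface text tells. Its arguments: {"type":"object","properties":{"motion":{"type":"string"}},"required":["motion"]}

```bash
mkdir -p pics; python3 - <<'E'
from cell import *
import cv2,pickle
d={}
for n in("scene","side"):
    f=grab_frame(n);d[n]=f;cv2.imwrite(f"pics/{n}0.png",f["color"]);print(n,f["fovy"],f["cx"],f["cy"],f["cam_to_world"])
pickle.dump(d,open("f0.pkl","wb"))
s=sense();print(s["t"],s["tool_pos"],s["ee_rot"],s["ft_force"])
E
```

```text
scene 52.33589258615233 316.1509466973622 193.45275658353324 [[ 0.63186409  0.43515984 -0.64139199  1.11207412]
 [ 0.77488263 -0.33602745  0.53539001 -0.57091288]
 [ 0.01745492 -0.83529724 -0.54952148  0.68037216]
 [ 0.          0.          0.          1.        ]]
side 53.81760353582643 316.1562737083866 199.69080816467394 [[-0.98225154 -0.12952105  0.13566948  0.40783776]
 [-0.18751222  0.66036438 -0.72715752  0.55712421]
 [ 0.00459091 -0.73969128 -0.67293071  0.76696528]
 [ 0.          0.          0.          1.        ]]
0.1 [ 7.24610750e-01 -1.81672092e-05  2.52515894e-01] [[-7.50364435e-05  9.99999018e-01 -1.39958502e-03]
 [ 9.99999984e-01  7.48121473e-05 -1.60310737e-04]
 [-1.60205873e-04 -1.39959703e-03 -9.99999008e-01]] [0.35940604 0.37053976 0.27695568]
```

View pics/scene0.png

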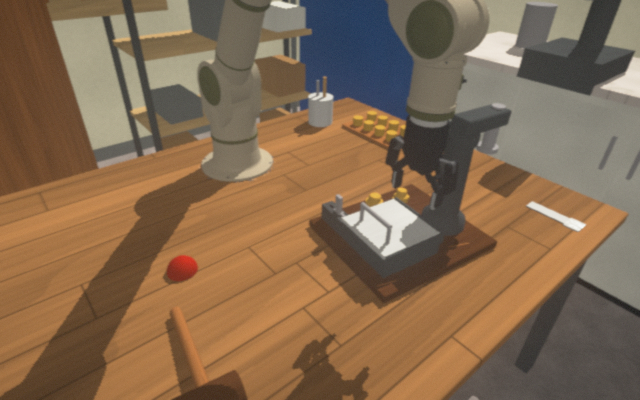

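View pics/side0.png

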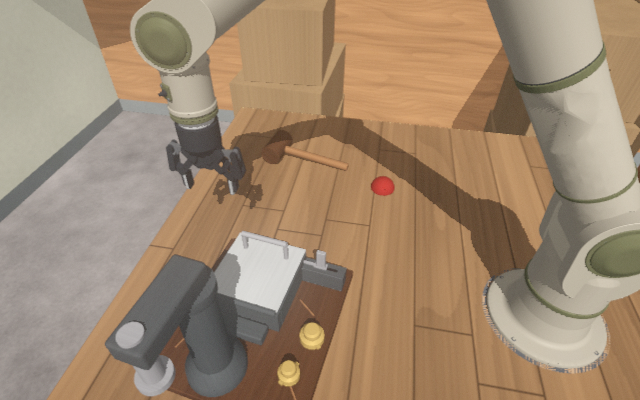

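The scene view shows the press around (390,230), with the bar from about (362,208) to (390,240) and the tab near (339,205). In the side view the bar runs (243,237) to (287,247) and the tab is at (320,260). I'll enlarge both.

```bash
python3 - <<'E'
import cv2,pickle
d=pickle.load(open("f0.pkl","rb"))
cv2.imwrite("pics/sc.png",cv2.resize(d["scene"]["color"][170:305,305:485],None,fx=4.4,fy=4.4,interpolation=cv2.INTER_CUBIC))
cv2.imwrite("pics/si.png",cv2.resize(d["side"]["color"][220:360,190:370],None,fx=4.25,fy=4.25,interpolation=cv2.INTER_CUBIC))
E
```

```text
(no output)
```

View pics/sc.png

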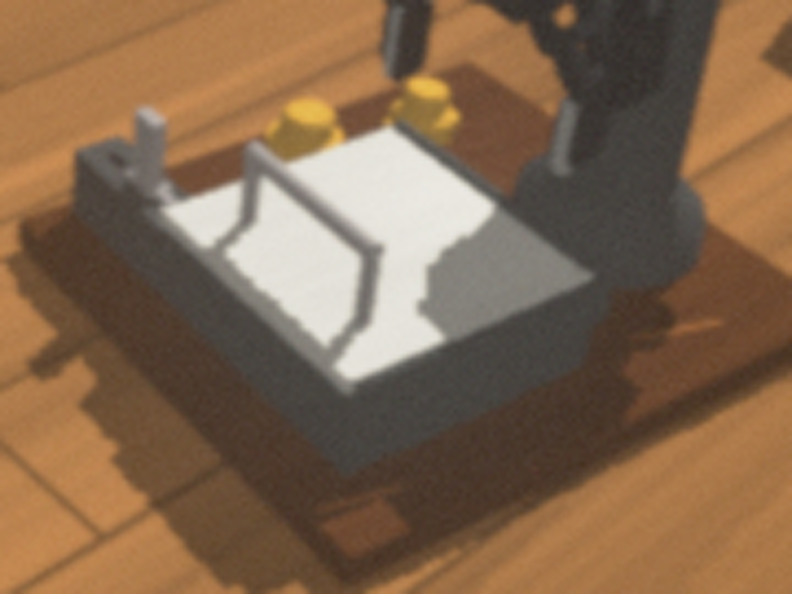

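View pics/si.png

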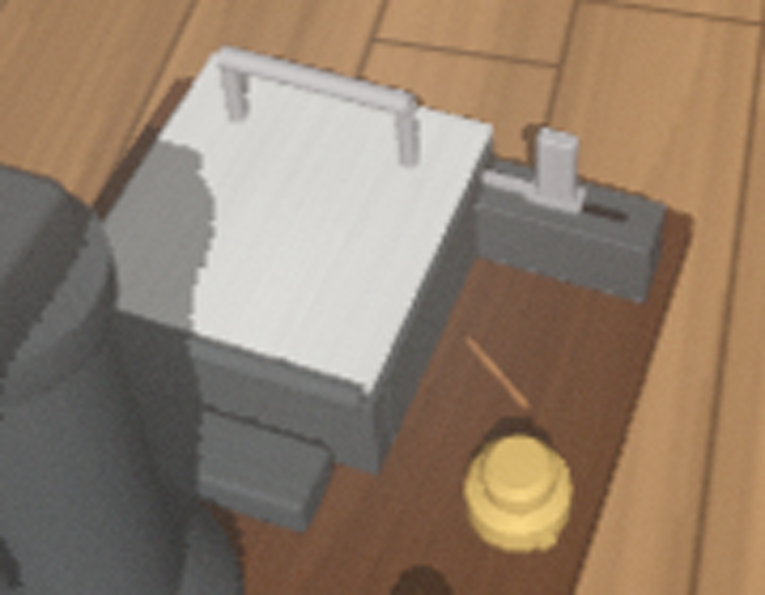

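Scene crop pixels: plate corners (163,207), (347,390), (392,127), (597,277); bar ends (252,150), (378,248); tab top (150,113). Side crop pixels: plate corners (490,127), (370,395); bar ends (222,56), (412,102); tab top (558,134).

```bash
cat > h.py <<'E'
import numpy as np,pickle
from scipy.optimize import least_squares
d=pickle.load(open("f0.pkl","rb"))
def proj(f,P):
    T=np.linalg.inv(f["cam_to_world"]);c=P@T[:3,:3].T+T[:3,3];k=200/np.tan(np.radians(f["fovy"]/2))
    return c[:,:2]/c[:,2:]*k+[f["cx"],f["cy"]]
def W(p,q):
    c,s=np.cos(p[2]),np.sin(p[2]);q=np.atleast_2d(q)/1000.
    return q@np.array([[c,s,0],[-s,c,0],[0,0,1]])+[p[0],p[1],0]
E
python3 - <<'E'
from h import *
S=[((163,207),(-82,-116,87)),((347,390),(82,-116,87)),((392,127),(-82,50,87)),((597,277),(82,50,87)),((252,150),(-49,-85,132)),((378,248),(49,-85,132)),((150,113),(-125,-100,118))]
D=[((490,127),(-82,-116,87)),((370,395),(-82,50,87)),((222,56),(52,-85,132)),((412,102),(-52,-85,132)),((558,134),(-125,-100,118))]
u1=np.array([a for a,_ in S])/4.4+[305,170];u2=np.array([a for a,_ in D])/4.25+[190,220]
P1=[b for _,b in S];P2=[b for _,b in D]
r=lambda p:np.r_[(proj(d["scene"],W(p,P1))-u1).ravel(),(proj(d["side"],W(p,P2))-u2).ravel()]
b=min((least_squares(r,[.65,.15,a],loss="soft_l1") for a in np.arange(-3,3.2,1)),key=lambda o:o.cost)
print(b.x,np.degrees(b.x[2]),np.round(b.fun,1))
np.save("p.npy",b.x)
print(W(b.x,[(0,-85,132),(-125,-100,100),(0,50,85),(0,155,285)]))
E
```

```text
[ 0.63475966  0.09730002 -0.13551732] -7.764570345139497 [ 0.3 -0.7  1.5 -3.1  0.3 -1.4 -0.3 -1.6 -0.2  0.3 -2.   0.1 -0.6 -0.1
 -0.3  0.5 -0.9 -0.6  0.1 -1.  -0.4 -0.3 -0.1 -0.2]
[[0.62327591 0.01307933 0.132     ]
 [0.49739542 0.01510472 0.1       ]
 [0.6415148  0.14684159 0.085     ]
 [0.65570061 0.25087891 0.285     ]]
```

Emit:
{"api": "step_arm", "payload": {"motion": "0 0 -0.36 0.065 -0.51 0 0;0 0 -0.36 0.065 -0.51 0 0;0 0 -0.36 0.065 -0.51 0 0;0 0 -0.36 0.065 -0.51 0 0;0 0 -0.36 0.065 -0.51 0 0"}}

```text
t: 0.6
tool_pos: [0.6225, 0.013, 0.2533]
ee_rot: [[-0.664, 0.748, -0.0], [0.748, 0.664, -0.0], [-0.0, -0.0, -1.0]]
ft_force: [0.7, 0.3, 0.1]
width: 1.004
finger_force: 0.0
```

Emit:
{"api": "step_arm", "payload": {"motion": "0 0 -0.358 0 0 0 0;0 0 -0.358 0 0 0 0;0 0 -0.358 0 0 0 0;0 0 -0.358 0 0 0 0;0 0 -0.358 0 0 0 0"}}

```text
t: 1.1
tool_pos: [0.6228, 0.0128, 0.2529]
ee_rot: [[-0.992, 0.129, -0.001], [0.129, 0.992, -0.0], [0.001, -0.0, -1.0]]
ft_force: [0.3, -0.0, 0.6]
width: 1.002
finger_force: 0.0
```

```bash
cat >> h.py <<'E'
def go(s,target,p):
    """shift in tool axes as fraction of 200 mm, and turn fraction to target press-aligned tool down"""
    R=s["ee_rot"];from scipy.spatial.transform import Rotation as Ro
    x=np.array([-np.cos(p[2]),-np.sin(p[2]),0]);z=np.array([0,0,-1.]);G=np.c_[x,np.cross(z,x),z]
    if G[:,1]@R[:,1]<0:G[:,:2]*=-1
    return np.round(Ro.from_matrix(R.T@G).as_rotvec()/2,4),np.round(R.T@(np.array(target)-s["tool_pos"])/.2,4)
E
python3 - <<'E'
from cell import *
from h import *
import cv2
s=sense();p=np.load("p.npy");f=grab_frame("wrist")
cv2.imwrite("pics/w1.png",f["color"]);pickle.dump((s,f),open("w1.pkl","wb"))
print(s["t"],s["tool_pos"],s["ee_rot"],s["joint_pos"],s["ft_force"])
t=W(p,(0,-85,132))[0];print(go(s,t+[0,0,.003],p))
T=np.eye(4);T[:3,:3]=s["ee_rot"];T[:3,3]=s["tool_pos"];g=dict(f,cam_to_world=T@f["T_tool_cam"])
print(proj(g,W(p,[(-52,-85,132),(52,-85,132),(-82,-116,87),(82,-116,87),(-125,-100,118)])))
E
```

```text
1.1 [0.62276663 0.01283868 0.25290587] [[-9.91692807e-01  1.28626714e-01 -7.38417330e-04]
 [ 1.28626793e-01  9.91693070e-01 -5.92363898e-05]
 [ 7.24663967e-04 -1.53724554e-04 -9.99999726e-01]] [  9.42565592  28.8987251  -23.27797313 104.55822933  14.53524239
  49.51920421  61.83441087] [ 0.31489559 -0.03804749  0.59285585]
(array([-0.0001, -0.0004,  0.0033]), array([-0.0028,  0.0016,  0.5895]))
[[320.12062459 147.30471255]
 [319.41422343 255.23830883]
 [288.81618884 111.28025557]
 [292.68636372 259.5088482 ]
 [302.65174027  56.42615359]]
```

View pics/w1.png

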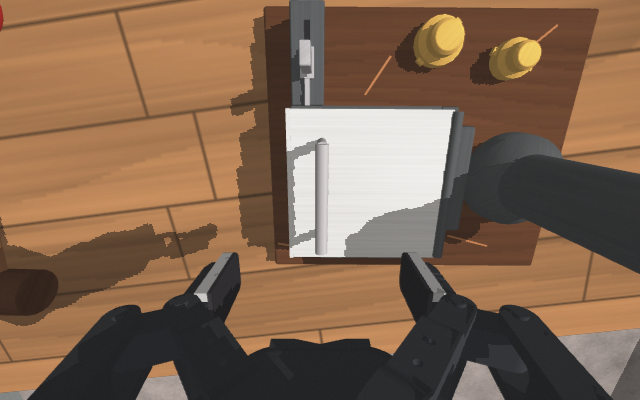

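The wrist view shows the bar from (322,142) to (321,255), against a prediction of (320,147) to (319,255). The fit is good to about 2 mm, so I'm descending.

Emit:
{"api": "step_arm", "payload": {"motion": "0 0 0.003 0 0 0.25 0;0 0 0.003 0 0 0.45 0;0 0 0.003 0 0 0.59 0;0 0 0.003 0 0 0.59 0;0 0 0.003 0 0 0.59 0.5"}}

```text
t: 1.65
tool_pos: [0.6231, 0.0132, 0.1354]
ee_rot: [[-0.99, 0.141, -0.001], [0.141, 0.99, -0.0], [0.001, -0.0, -1.0]]
ft_force: [0.4, 1.1, 0.7]
width: 0.857
finger_force: 0.0
```

Emit:
{"api": "step_arm", "payload": {"motion": "0 0 0 0 0 0 1;0 0 0 0 0 0 1;0 0 0 0 0 0 1;0 0 0 0 0 0 1;0 0 0 0 0 0 1"}}

```text
t: 2.15
tool_pos: [0.6236, 0.014, 0.1364]
ee_rot: [[-0.99, 0.14, 0.002], [0.14, 0.99, 0.001], [-0.002, 0.001, -1.0]]
ft_force: [-1.0, 2.6, 5.6]
width: 0.114
finger_force: 58.5
```

Emit:
{"api": "step_arm", "payload": {"motion": "0 0 0 0 0 0 1;0 0 0 0 0 0 1"}}

```text
t: 2.35
tool_pos: [0.6235, 0.014, 0.1364]
ee_rot: [[-0.99, 0.14, 0.002], [0.14, 0.99, 0.001], [-0.002, 0.001, -1.0]]
ft_force: [-1.4, 1.8, 5.5]
width: 0.115
finger_force: 58.5
```

Emit:
{"api": "step_arm", "payload": {"motion": "0 0 0 0 0 -0.005 1;0 0 0 0 0 -0.01 1;0 0 0 0 0 -0.015 1;0 0 0 0 0 -0.02 1;0 0 0 0 0 -0.02 1"}}

```text
t: 2.85
tool_pos: [0.6236, 0.0147, 0.1386]
ee_rot: [[-0.99, 0.139, 0.001], [0.139, 0.99, 0.002], [-0.001, 0.002, -1.0]]
ft_force: [5.1, 5.5, -11.4]
width: 0.118
finger_force: 58.5
```

Emit:
{"api": "step_arm", "payload": {"motion": "0 0 0 0 0 -0.005 1;0 0 0 0 0 -0.01 1;0 0 0 0 0 -0.015 1;0 0 0 0 0 -0.015 1;0 0 0 0 0 -0.015 1"}}

```text
t: 3.35
tool_pos: [0.6236, 0.015, 0.1397]
ee_rot: [[-0.99, 0.139, -0.0], [0.139, 0.99, 0.003], [0.001, 0.003, -1.0]]
ft_force: [10.8, 8.1, -31.1]
width: 0.116
finger_force: 58.7
```

The upward force climbed to 31 N after about 3 mm, so the guard is caught. I'm letting it down and releasing it.

Emit:
{"api": "step_arm", "payload": {"motion": "0 0 0 0 0 0.01 1;0 0 0 0 0 0.02 1;0 0 0 0 0 0.03 1;0 0 0 0 0 0.035 1;0 0 0 0 0 0.035 1"}}

```text
t: 3.85
tool_pos: [0.6236, 0.014, 0.1364]
ee_rot: [[-0.99, 0.14, 0.002], [0.14, 0.99, 0.001], [-0.002, 0.001, -1.0]]
ft_force: [-0.5, 5.2, 5.7]
width: 0.117
finger_force: 62.8
```

Emit:
{"api": "step_arm", "payload": {"motion": "0 0 0 0 0 0 0;0 0 0 0 0 0 0;0 0 0 0 0 0 0;0 0 0 0 0 0 0;0 0 0 0 0 0 0"}}

```text
t: 4.35
tool_pos: [0.6229, 0.0127, 0.1352]
ee_rot: [[-0.99, 0.141, -0.0], [0.141, 0.99, -0.0], [0.0, -0.0, -1.0]]
ft_force: [0.4, -0.6, 0.2]
width: 0.944
finger_force: 0.0
```

Emit:
{"api": "step_arm", "payload": {"motion": "0 0 0 0 0 -0.2 0;0 0 0 0 0 -0.4 0;0 0 0 0 0 -0.4 0;0 0 0 0 0 -0.4 0"}}

```text
t: 4.75
tool_pos: [0.6234, 0.0128, 0.2162]
ee_rot: [[-0.99, 0.141, 0.002], [0.141, 0.99, -0.0], [-0.002, 0.0, -1.0]]
ft_force: [-0.2, 0.2, -1.5]
width: 0.999
finger_force: 0.0
```

```bash
python3 - <<'E'
from cell import *
from h import *
import cv2
s=sense();p=np.load("p.npy")
print(s["t"],s["tool_pos"],s["ft_force"],s["width"])
print(go(s,W(p,(-125,-100,103))[0],p))
E
```

```text
4.75 [0.62335718 0.01280533 0.21616199] [-0.2384252   0.15740585 -1.49034749] 0.9993412463472146
(array([ 0.    ,  0.001 , -0.0028]), array([ 0.6263, -0.0772,  0.5645]))
```

Emit:
{"api": "step_arm", "payload": {"motion": "0 0 -0.003 0.25 -0.035 0 0;0 0 -0.003 0.5 -0.07 0 0;0 0 -0.003 0.635 -0.07 0.1 0;0 0 -0.003 0.635 -0.07 0.2 0;0 0 -0.003 0.635 -0.07 0.2 0"}}

```text
t: 5.25
tool_pos: [0.493, 0.0166, 0.1729]
ee_rot: [[-0.991, 0.134, -0.005], [0.134, 0.991, -0.001], [0.005, -0.001, -1.0]]
ft_force: [0.6, -0.3, -0.5]
width: 1.001
finger_force: 0.0
```

Emit:
{"api": "step_arm", "payload": {"motion": "0 0 0 0 0 0.2 0;0 0 0 0 0 0.365 0;0 0 0 0 0 0.365 0;0 0 0 0 0 0.365 0.5;0 0 0 0 0 0.365 0.6"}}

```text
t: 5.75
tool_pos: [0.4961, 0.017, 0.1035]
ee_rot: [[-0.991, 0.135, 0.001], [0.135, 0.991, 0.0], [-0.001, 0.0, -1.0]]
ft_force: [-0.6, -0.3, -1.0]
width: 0.688
finger_force: 0.0
```

Emit:
{"api": "step_arm", "payload": {"motion": "0 0 0 0 0 0 1;0 0 0 0 0 0 1;0 0 0 0 0 0 1;0 0 0 0 0 0 1;0 0 0 0 0 0 1"}}

```text
t: 6.25
tool_pos: [0.4955, 0.0164, 0.1031]
ee_rot: [[-0.991, 0.135, 0.001], [0.135, 0.991, -0.001], [-0.001, -0.001, -1.0]]
ft_force: [-1.0, -2.5, 9.2]
width: 0.111
finger_force: 58.5
```

Emit:
{"api": "step_arm", "payload": {"motion": "0 0 0 0.02 0 0 1;0 0 0 0.04 0 0 1;0 0 0 0.06 0 0 1;0 0 0 0.08 0 0 1;0 0 0 0.085 0 0 1"}}

```text
t: 6.75
tool_pos: [0.4798, 0.0186, 0.1031]
ee_rot: [[-0.991, 0.135, 0.003], [0.135, 0.991, -0.0], [-0.003, 0.0, -1.0]]
ft_force: [6.3, -4.9, 2.3]
width: 0.11
finger_force: 58.5
```

Emit:
{"api": "step_arm", "payload": {"motion": "0 0 0 0.005 0 0 1;0 0 0 0.01 0 0 1;0 0 0 0.01 0 0 1"}}

```text
t: 7.05
tool_pos: [0.4798, 0.0186, 0.1031]
ee_rot: [[-0.991, 0.136, 0.006], [0.136, 0.991, -0.0], [-0.006, 0.001, -1.0]]
ft_force: [9.8, -5.3, -0.6]
width: 0.108
finger_force: 58.7
```

The tab moved 15.9 mm and met its stop. I'm releasing it and going back to the bar.

Emit:
{"api": "step_arm", "payload": {"motion": "0 0 0 0 0 0 0;0 0 0 0 0 0 0;0 0 0 0 0 0 0;0 0 0 0 0 0 0;0 0 0 0 0 0 0"}}

```text
t: 7.55
tool_pos: [0.4763, 0.0196, 0.1023]
ee_rot: [[-0.991, 0.134, -0.0], [0.134, 0.991, -0.0], [0.0, -0.0, -1.0]]
ft_force: [-0.0, -0.3, 0.5]
width: 0.937
finger_force: 0.0
```

Emit:
{"api": "step_arm", "payload": {"motion": "0 0 0 0 0 -0.2 0;0 0 0 0 0 -0.4 0;0 0 0 0 0 -0.55 0;0 0 0 0 0 -0.55 0;0 0 0 0 0 -0.55 0"}}

```text
t: 8.05
tool_pos: [0.4765, 0.0192, 0.2127]
ee_rot: [[-0.991, 0.135, 0.001], [0.135, 0.991, -0.0], [-0.001, -0.0, -1.0]]
ft_force: [-0.4, -0.3, -0.4]
width: 1.002
finger_force: 0.0
```

```bash
python3 - <<'E'
from cell import *
from h import *
s=sense();p=np.load("p.npy")
print(s["t"],s["tool_pos"],s["ft_force"],s["width"])
print(go(s,W(p,(0,-84,135))[0],p))
E
```

```text
8.05 [0.47653241 0.0192273  0.21265877] [-0.41120552 -0.29993249 -0.39016569] 1.00193990556748
(array([-0.    ,  0.0007,  0.0001]), array([-0.7306,  0.0736,  0.3894]))
```

Emit:
{"api": "step_arm", "payload": {"motion": "0 0 0 -0.25 0.03 0 0;0 0 0 -0.5 0.06 0 0;0 0 0 -0.73 0.073 0 0;0 0 0 -0.73 0.073 0 0;0 0 0 -0.73 0.073 0.1 0"}}

```text
t: 8.55
tool_pos: [0.6246, 0.0146, 0.1915]
ee_rot: [[-0.991, 0.135, 0.001], [0.135, 0.991, 0.0], [-0.001, 0.0, -1.0]]
ft_force: [-0.3, 0.3, -0.2]
width: 0.999
finger_force: 0.0
```

Emit:
{"api": "step_arm", "payload": {"motion": "0 0 0 0 0 0.2 0;0 0 0 0 0 0.29 0;0 0 0 0 0 0.29 0;0 0 0 0 0 0.29 0.5;0 0 0 0 0 0.29 0.6"}}

```text
t: 9.05
tool_pos: [0.6235, 0.0146, 0.1349]
ee_rot: [[-0.991, 0.134, 0.001], [0.134, 0.991, 0.0], [-0.001, 0.0, -1.0]]
ft_force: [0.6, -0.7, 0.4]
width: 0.695
finger_force: 0.0
```

Emit:
{"api": "step_arm", "payload": {"motion": "0 0 0 0 0 0 1;0 0 0 0 0 0 1;0 0 0 0 0 0 1;0 0 0 0 0 0 1;0 0 0 0 0 0 1"}}

```text
t: 9.55
tool_pos: [0.6234, 0.0141, 0.135]
ee_rot: [[-0.991, 0.135, 0.001], [0.135, 0.991, -0.0], [-0.001, -0.0, -1.0]]
ft_force: [-1.7, -1.2, 5.3]
width: 0.119
finger_force: 58.4
```

```bash
python3 - <<'E'
import numpy as np
for a in range(0,61,4):
    t=np.radians(a);c,s=np.cos(t),np.sin(t)
    print(a,np.round([(-135*c+47*s+135)/200,-(135*s+47*c-47)/200],3))
E
```

```text
0 [ 0. -0.]
4 [ 0.018 -0.047]
8 [ 0.039 -0.092]
12 [ 0.064 -0.135]
16 [ 0.091 -0.177]
20 [ 0.121 -0.217]
24 [ 0.154 -0.254]
28 [ 0.189 -0.289]
32 [ 0.227 -0.322]
36 [ 0.267 -0.352]
40 [ 0.309 -0.379]
44 [ 0.353 -0.403]
48 [ 0.398 -0.424]
52 [ 0.445 -0.442]
56 [ 0.492 -0.456]
60 [ 0.541 -0.467]
```

Emit:
{"api": "step_arm", "payload": {"motion": "0 0 0 0 0.004 -0.012 1;0 0 0 0 0.008 -0.023 1;0 0 0 0 0.012 -0.035 1;0 0 0 0 0.018 -0.047 1;0 0 0 0 0.018 -0.047 1"}}

```text
t: 10.05
tool_pos: [0.6237, 0.0174, 0.1439]
ee_rot: [[-0.991, 0.135, 0.0], [0.135, 0.991, -0.001], [-0.0, -0.001, -1.0]]
ft_force: [3.0, -3.2, -4.0]
width: 0.115
finger_force: 58.4
```

It's free: 9 mm of rise at 4 N. I'm swinging it up along its arc.

Emit:
{"api": "step_arm", "payload": {"motion": "0 0 0 0 0.021 -0.045 1;0 0 0 0 0.046 -0.088 1;0 0 0 0 0.073 -0.13 1;0 0 0 0 0.103 -0.17 1;0 0 0 0 0.103 -0.17 1"}}

```text
t: 10.55
tool_pos: [0.6264, 0.0372, 0.1787]
ee_rot: [[-0.991, 0.135, 0.0], [0.135, 0.991, -0.002], [-0.001, -0.002, -1.0]]
ft_force: [1.2, -7.1, -2.3]
width: 0.113
finger_force: 58.5
```

Emit:
{"api": "step_arm", "payload": {"motion": "0 0 0 0 0.033 -0.037 1;0 0 0 0 0.068 -0.072 1;0 0 0 0 0.106 -0.105 1;0 0 0 0 0.146 -0.135 1;0 0 0 0 0.146 -0.135 1"}}

```text
t: 11.05
tool_pos: [0.6302, 0.0645, 0.2067]
ee_rot: [[-0.991, 0.136, 0.0], [0.136, 0.991, -0.005], [-0.001, -0.005, -1.0]]
ft_force: [-3.3, -13.8, 12.8]
width: 0.117
finger_force: 58.7
```

Emit:
{"api": "step_arm", "payload": {"motion": "0 0 0 0 0.035 -0.037 1;0 0 0 0 0.078 -0.062 1;0 0 0 0 0.122 -0.084 1;0 0 0 0 0.122 -0.084 1"}}

```text
t: 11.45
tool_pos: [0.6338, 0.0908, 0.2231]
ee_rot: [[-0.991, 0.134, 0.001], [0.134, 0.991, -0.002], [-0.001, -0.002, -1.0]]
ft_force: [-0.6, -7.5, 6.9]
width: 0.116
finger_force: 59.0
```

Emit:
{"api": "step_arm", "payload": {"motion": "0 0 0 0 0.022 -0.011 1;0 0 0 0 0.045 -0.022 1;0 0 0 0 0.07 -0.031 1;0 0 0 0 0.09 -0.037 1;0 0 0 0 0.09 -0.037 1"}}

```text
t: 11.95
tool_pos: [0.6362, 0.1086, 0.2305]
ee_rot: [[-0.991, 0.135, 0.001], [0.135, 0.991, -0.002], [-0.001, -0.001, -1.0]]
ft_force: [-1.4, -6.0, 10.4]
width: 0.115
finger_force: 58.7
```

```bash
python3 - <<'E'
from cell import *
from h import *
import cv2
s=sense();p=np.load("p.npy")
b=s["tool_pos"]-[0,0,.003]-W(p,(0,50,85))[0];py=b@[-np.sin(p[2]),np.cos(p[2]),0]
print(s["t"],np.degrees(np.arctan2(b[2],-py)-np.arctan2(47,135)),s["ft_force"])
f=grab_frame("scene");cv2.imwrite("pics/s2.png",f["color"][130:310,290:530].repeat(3,0).repeat(3,1))
E
```

```text
11.95 55.65857880869712 [-1.36414711 -5.97655903 10.39430441]
```

View pics/s2.png

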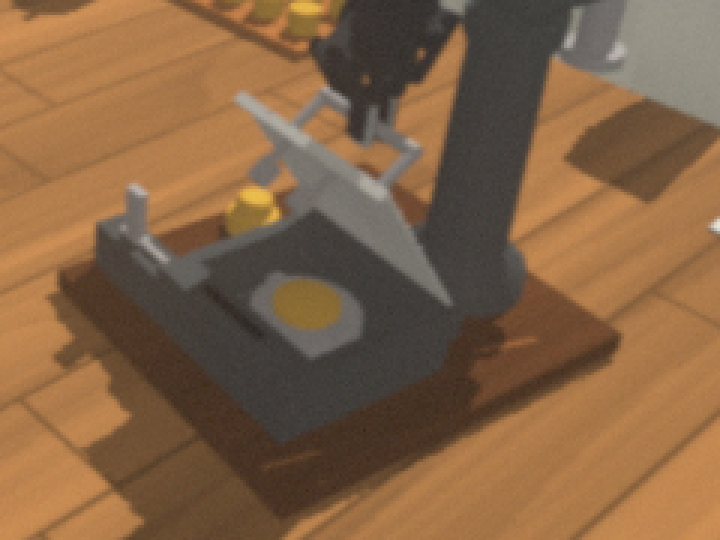

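The picture shows the guard standing open at about 55°, with the fingers holding the bar at (370,120) and the die in the socket uncovered at (308,303). I'm letting it settle, then handing in.

Emit:
{"api": "step_arm", "payload": {"motion": "0 0 0 0 0 0 1;0 0 0 0 0 0 1;0 0 0 0 0 0 1;0 0 0 0 0 0 1;0 0 0 0 0 0 1"}}

```text
t: 12.5
tool_pos: [0.6361, 0.1082, 0.2304]
ee_rot: [[-0.991, 0.135, 0.001], [0.135, 0.991, -0.002], [-0.001, -0.001, -1.0]]
ft_force: [-1.6, -6.6, 9.9]
width: 0.117
finger_force: 58.7
```

```bash
python3 -c "
from cell import *
print(close_job())"
```

```text
the job is handed in; nothing more can be done
None
```

The tug showed the guard was caught, so I let it down, drew the tab to its stop, raised the guard by its bar to about 55° and handed the job in at 12.5 s while still holding it; no verdict came back.

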